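# Load the sample canister onto the shaker and pin it

## Task

Lift the steel canister of sample tubes by its swinging bail off the wire stand, set it down gently on the shaker plate beside it, down between the white studs with its lug in the metal bracket, and let go of it. Then push the lock pin, nose first, fully home through the bracket and the canister's lug so that the canister cannot walk off while shaking. Keep the canister upright and do not disturb the other things.

Things in the scene. Friction and masses are not known exactly. Their poses are not given: they have to be found in the camera images.
- canister: Open steel canister, 97 diameter at the foot, 101 at the rim, 124 high, holding three capped tubes, about 0.5 kg; too wide to grasp round. Origin: centre of its underside, z up. On its -x side an upright lug plate 26 wide, 6 thick (x -82 to -76, z 14 to 49) hangs from a strap, with a 15 hole along x at z = 31. The bail swings on ears on its +y and -y sides.
- bail: Bail (bucket handle) of steel wire with a black grip bar 14 thick, 72 long. Origin: middle of its hinge axis (canister 0, 0, 110), y along hinge axis and bar, z towards the bar, 76 away. Swings freely; starts folded to the canister's +x side, bar about 65 out from the canister's axis and 22 above its rim; goes upright and 20 degrees past. Lifted by it, the canister hangs level.
- bail_grip (a point): Middle of the grip bar; axes as the bail.
- wire_stand: Steel wire stand, 138 wide, fixed to the bench. Origin: centre of its underside. Its cross wires carry the canister's underside at z = 52; a guard hoop (113 diameter) round the canister's foot reaches z = 63.
- shaker: Low white shaker, 200 by 180, fixed; knobs face -x. Origin: centre of its underside. Its metal plate (top 66 up) slides along y and is braked hard where it stopped, up to 15 off centre; where is not reported: feel or see it. On the plate's midline: the seat for the canister's centre (x 22), ringed by six white domed studs 12 high, about 1.7 clear of the canister's wall, and the lock bracket.
- lug_hole (a point): Centre of the 15 hole in the lug's outer (-x) face; axes as the canister. Bracket on the shaker plate (shaker frame): face plate x -78 to -64, 46 wide, top 114 up, with a 14 pin hole along x on the plate's midline, 97 up; behind it two cheeks 29.5 apart, flared on top, take the lug. Seated, the lug's hole lies behind the bracket's; the pin goes in along the shaker's +x.
- lock_pin: Lock pin, 110 long, lying on the bench: black square grip 22 by 22, 64 long, then a steel shank 12 thick, 46 long, its last 12 tapering to 6. Origin: below the shoulder where shank meets grip, on the grip's underside; x along the pin towards the nose; its axis is at z = 11.
- pin_grip (a point): Middle of the pin's grip, on the pin's axis; axes as the pin.
- pin_shoulder (a point): The pin's shoulder (the front end of the grip), on the pin's axis.
- pin_tip (a point): Nose of the pin, on its axis.
- timer: Bystander: small white timer, 58 by 66 by 18.
- lamp_near: Bystander: small metal spirit lamp with its cap on, 59 diameter, 84 high.
- beaker: Bystander: small clear beaker, 46 diameter, 58 high.
- marker_0: Bystander: white marker pen, 134 long, lying.

How it is judged:
By the outcome, as a careful person would: the job done as asked, in the order asked, and still so for the second after the job is handed in, with the robot touching nothing.
It also fails if it takes over 72 s, if anything falls off the work surface, if the arm or the gripper's body presses on something with over 40 N, if the wrist force passes 120 N, or if a joint passes its speed limit or range.

## Robot

A 6-joint arm with a two-finger parallel gripper is mounted at the origin on a cart in front of the work surface, level with it; the furniture and walls round the work are solid. World frame = base frame: x ahead of the robot, y to its left, z up, the work surface at z = 0. Lengths are in mm, angles in rad, forces in N, time in s.
With the tool pointing down it reaches from about 300 to 775 mm from the base axis. Payload 14.6 kg.
Tool frame: the origin (TCP) lies midway between the tips of the shut fingers; the grasp point (between the pads) lies 19 mm behind it (manip.hold_point_z is the distance from the TCP to the grasp point, in mm); z points along the fingers, y is the direction in which the jaws open and shut (so a half turn about z gives the same grasp; the last joint's range is limited). The gripper opens to 94 mm and grips with 3 to 60 N. Pads are 16 mm wide; open, the fingers measure 119 mm over their backs; the gripper's body (75 mm by 177 mm) begins 78 mm behind the grasp point.
Start: joints at [1.243, 0.3, 1.521, -0, 1.321, -0.067], TCP at [141.817, 531.392, 205.446] pointing down, gripper open.
Joint ranges: [-3.03, 3.03], [-0.79, 2.21], [0.23, 2.52], [-1.04, 4.18], [0, 3.07], [-2.55, 2.55]. Speed limits (rad/s): [2.22, 2.22, 2.57, 3.14, 3.14, 3.14].

## Interface

Orientations are given as [roll, pitch, yaw] about the fixed x, y, z axes, in that order (R = Rz(yaw) Ry(pitch) Rx(roll)).
In Python, from cell import manip gives the robot as it stands.
- The arm moves only by the shell command python3 -m crank 'ROWS' [OPENING] [FORCE]. ROWS is JSON, a list of rows, each an object with "offset": the shift along the world's x, y, z in m, a list of three; "spin": the turn about the world's z in degrees. In form: [{"offset": [dx, dy, dz], "spin": spin}, ...]. A call has exactly 8 rows; each row is the pose to reach, as a shift and turn from the pose measured when the call began; what a row does not reach only later rows make up. A row lasts 1/12 s, in which the tool goes at most 41.7 mm and 7.16 degrees, less where a joint would pass 70% of its speed; a pose out of reach is approached as far as the arm can. A call with a gripper value outside its range is refused whole. OPENING is the opening, from 0 (shut) to 1 (fully open), set as the call begins (- or left out, the last holds). The fingers move at their own pace and stop on an object; FORCE is the grip in N (left out, the last holds). Time passes only in rows, so rows that repeat a pose let the fingers close, or fill a call up. It gives the time, the measured TCP pose, the force and the opening at its end, in the units of the state.
- manip.read_state(): the state, without advancing time (a new reading comes with each control period).
- manip.camera(name): name is "side" or "top"; returns a dict with "pixels" (420x560x3 uint8, red, green, blue), "fx", "fy", "cx", "cy" (pixels), "extrinsics" (4x4, takes a point from world to camera coordinates). Camera axes: x right, y down, z forward; pixel columns grow to the right and rows downward; lengths in mm; the calibration is good to about 2 mm. A picture is of the moment at which its call begins. There is no depth.
- manip.sign_off(): hands the job in, once; it reports no verdict.
Trained networks look in a picture, given as the dict that the camera call returned (one of the last four; its "shot" number tells which), for a name from the list of things; names that differ only in an ending like _2 or _b are one class to them, and where a whole thing is asked for, a point or a joint stands for the part that bears it (a point fixed in the world has none). Each returns a list of dicts, best first, with "conf" (0 to 1); they miss things now and then, are a little off and sometimes report something else, mostly with a low value. They report only what shows in the picture. A call takes as long as a camera call.
- manip.search_frame(picture, name): "location" ([x, y, z] in mm, in world coordinates, good to about 4 mm: the middle of the surface that is visible of it).
- manip.masks_of(picture, name): "mask" (420x560 bool, what is visible of it).
The state is a dict: "clock": time; "joints": joint angles; "qd": joint speeds; "effort": joint torques, N m; "eef_pos": TCP position; "eef_rot": TCP orientation; "wrist_force": force on the tool from outside, world axes, zero at the start; "moment": the same for the moment, N m; "finger_gap": finger opening in mm.
Only numpy, scipy, OpenCV 4.12 (cv2) and the standard library are available. Lean on these libraries where they do the work, as an engineer would, in place of code of your own. Each camera call takes 0.05 s, during which the arm holds its last target. There are 200 camera calls.

## Working session

There is one attempt and no reset: what is moved stays moved. The work goes in short steps, Python scripts to look and compute and a shell command to move; the robot and the scene stay as the last step left them, time stands still between calls to the robot, and variables do not carry over. Pictures are saved under pics/ and viewed, about 8 in all and at most 12, crops included, and the job is handed in when it is done.

```bash
mkdir -p pics
cat > h.py <<'E'
from cell import manip
import numpy as np, cv2
def shot(name,fn=None):
    p=manip.camera(name)
    if fn: cv2.imwrite('pics/'+fn,p['pixels'][:,:,::-1])
    return p
def proj(p,X):
    E=np.array(p['extrinsics']);c=E[:3,:3]@np.array(X,float)+E[:3,3]
    return np.array([p['fx']*c[0]/c[2]+p['cx'],p['fy']*c[1]/c[2]+p['cy']])
def ray(p,u,v):
    E=np.array(p['extrinsics']);R=E[:3,:3];o=-R.T@E[:3,3]
    return o,R.T@np.array([(u-p['cx'])/p['fx'],(v-p['cy'])/p['fy'],1.])
def atz(p,u,v,z):
    o,d=ray(p,u,v);return o+d*(z-o[2])/d[2]
E
python3 - <<'E'
from h import *
np.set_printoptions(precision=1,suppress=True)
s=manip.read_state();print(s)
for c in ('top','side'):
    p=shot(c,c+'0.png');print(c,p['fx'],p['cx'],p['cy']);print(np.array(p['extrinsics']))
    for n in ['canister','bail','bail_grip','wire_stand','shaker','lug_hole','lock_pin','pin_grip','pin_shoulder','pin_tip','timer','lamp_near','beaker','marker_0']:
        r=manip.search_frame(p,n);print(n,[(np.round(q['location']).tolist(),round(q['conf'],2)) for q in r[:2]])
a=[cv2.imread('pics/%s0.png'%c) for c in('top','side')]
E
```

```text
{'clock': 0.0, 'joints': array([ 1.2,  0.3,  1.5,  0. ,  1.3, -0.1]), 'qd': array([ 0., -0., -0., -0.,  0.,  0.]), 'effort': array([ -0. , -53.2, -35.3,   0.1,   0. ,  -0. ]), 'eef_pos': array([141.7, 531.2, 204.9]), 'eef_rot': array([-3.1, -0. ,  2.9]), 'wrist_force': array([1. , 0.4, 0.1]), 'moment': array([-0.,  0.,  0.]), 'finger_gap': 93.8040583696566}
top 393.73750683326523 281.37376768262686 217.052075158456
[[   0.    -1.     0.   -63.8]
 [  -1.    -0.    -0.1  598.8]
 [   0.1    0.    -1.  1523.4]
 [   0.     0.     0.     1. ]]
canister [([630.0, 207.0, 164.0], 0.9)]
bail [([688.0, 209.0, 203.0], 0.74)]
bail_grip [([626.0, -185.0, 62.0], 0.5), ([686.0, 216.0, 198.0], 0.49)]
wire_stand [([598.0, 167.0, 11.0], 0.55)]
shaker [([626.0, -187.0, 64.0], 0.79)]
lug_hole []
lock_pin []
pin_grip [([452.0, 7.0, 20.0], 0.69)]
pin_shoulder [([458.0, 7.0, 20.0], 0.42)]
pin_tip [([453.0, 7.0, 22.0], 0.54)]
timer [([417.0, -346.0, 17.0], 0.63), ([600.0, 167.0, 12.0], 0.58)]
lamp_near [([770.0, -4.0, 36.0], 0.63)]
beaker []
marker_0 []
side 409.9937470285837 284.31418803691145 210.31777867075715
[[   0.9   -0.5   -0.  -544.1]
 [  -0.3   -0.5   -0.8  240.5]
 [   0.4    0.7   -0.6 1078.3]
 [   0.     0.     0.     1. ]]
canister [([615.0, 178.0, 140.0], 0.94)]
bail [([685.0, 195.0, 194.0], 0.47)]
bail_grip []
wire_stand [([606.0, 173.0, 24.0], 0.69)]
shaker [([614.0, -224.0, 67.0], 0.96)]
lug_hole [([613.0, 182.0, 146.0], 0.81)]
lock_pin [([451.0, -4.0, 14.0], 0.68)]
pin_grip [([773.0, -10.0, 43.0], 0.71), ([452.0, -3.0, 18.0], 0.46)]
pin_shoulder [([457.0, -4.0, 15.0], 0.79), ([422.0, -355.0, 19.0], 0.2)]
pin_tip [([452.0, -8.0, 18.0], 0.76)]
timer [([423.0, -355.0, 19.0], 0.77)]
lamp_near [([774.0, -10.0, 43.0], 0.51)]
beaker [([519.0, -422.0, 34.0], 0.92)]
marker_0 [([404.0, 306.0, 13.0], 0.44)]
```

View pics/top0.png

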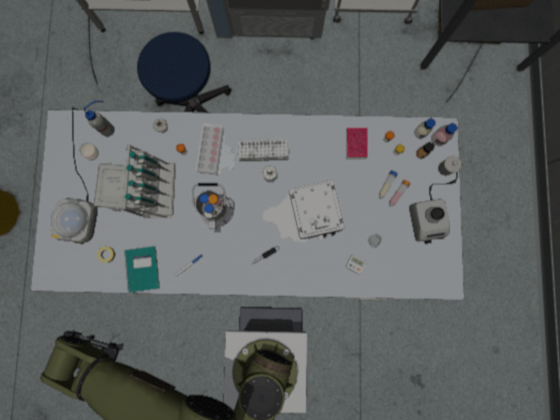

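View pics/side0.png

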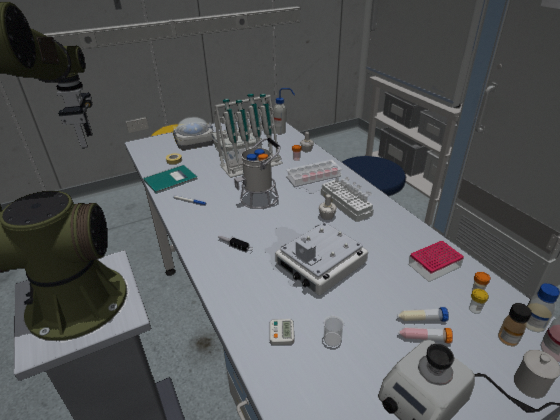

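The top view shows the canister at about (212,207), the shaker at (317,209), and the pin at (266,255). The side view shows the bracket at about (306,250). I'll enlarge both in one composite.

Run:
```python
import cv2,numpy as np
t=cv2.imread('pics/top0.png');s=cv2.imread('pics/side0.png')
a=cv2.resize(t[175:270,185:345],(800,475),interpolation=3)
cv2.imwrite('pics/a.png',np.clip(a*1.5,0,255).astype('u1'))
b=cv2.resize(s[140:300,210:372],(608,600),interpolation=3)
cv2.imwrite('pics/b.png',np.clip(b*1.4,0,255).astype('u1'))
```

```text
(no output)
```

View pics/a.png

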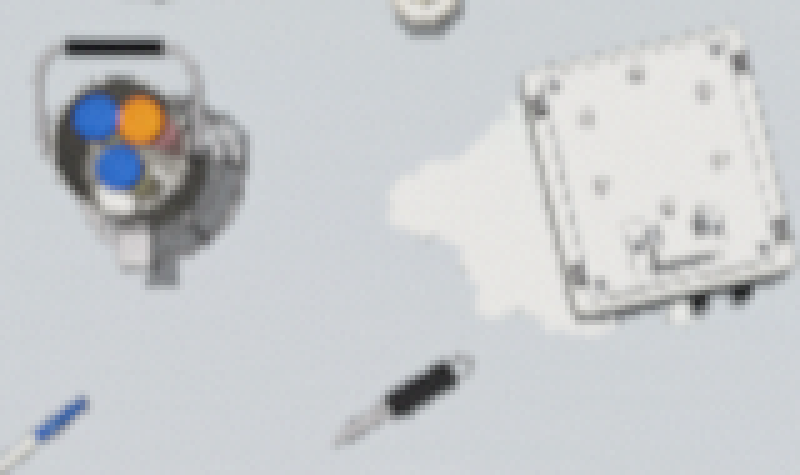

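View pics/b.png

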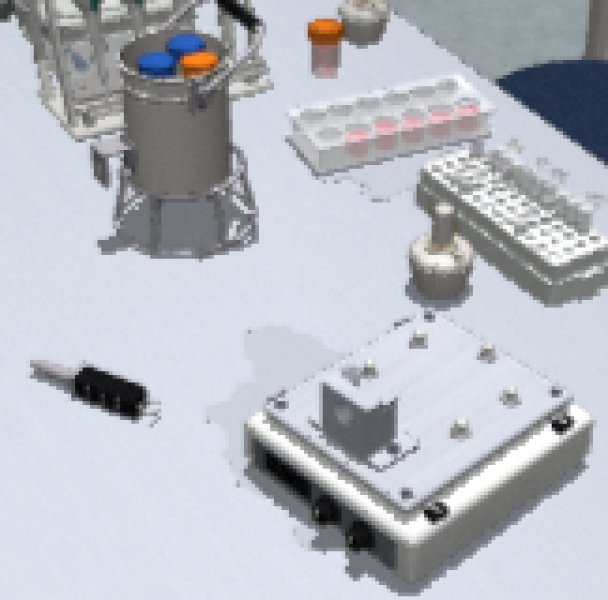

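The enlargements show the six studs clearly. In a.png the ring is centred at about (653,140) with the bracket at (680,240), and in b.png the bracket is at (360,415). The bail bar is at a(114,47), and the pin runs from nose a(338,442) to its grip at (420,388). Next I'll triangulate and fit the studs.

```bash
cat > m.py <<'E'
from h import *
from scipy.optimize import least_squares
np.set_printoptions(precision=1,suppress=True)
A=lambda u,v:(185+u/5-.4,175+v/5-.4); B=lambda u,v:(210+u/3.753-.37,140+v/3.75-.37)
t=shot('top');s=shot('side')
def tri(a,b):
    r=[ray(t,*A(*a)),ray(s,*B(*b))]
    f=lambda X:np.r_[proj(t,X)-A(*a),proj(s,X)-B(*b)]
    q=least_squares(f,[600,0,50]);return q.x,q.fun
print('cams',ray(t,0,0)[0],ray(s,0,0)[0])
print('bar',*tri((114,47),(238,16)))
print('pin grip',*tri((422,388),(112,392)))
n=atz(t,*A(338,442),11);g=atz(t,*A(422,388),11);print('pin',n,g,np.degrees(np.arctan2(*(n-g)[1::-1])))
n=atz(s,*B(32,368),11);g=atz(s,*B(112,392),11);print('pin side',n,g,np.degrees(np.arctan2(*(n-g)[1::-1])))
ang=np.radians([71.6,14.7,-46,-106.6,192.4,131.4])
T=[(587,118),(636,75),(703,92),(720,160),(668,208),(602,185)]
S={0:(369,368),1:(419,340),2:(487,353),3:(510,396),4:(460,428)}
def model(p):
    x,y,w,r=p;k=w+np.radians([60,0,-60,-120,180,120]);return np.c_[x+r*np.cos(k),y+r*np.sin(k),np.full(6,76)]
ft=lambda p:np.concatenate([proj(t,X)-A(*c) for X,c in zip(model(p),T)])
for nm,f in [('top',ft)]:
    q=least_squares(f,[640,-190,.2,54]);print(nm,q.x,np.degrees(q.x[2]),q.fun)
# side: match ordering by nearest
q0=q.x
print('predicted side studs (b px)',[( (proj(s,X)-[210-.37,140-.37])*3.75).round() for X in model(q0)])
E
python3 m.py
```

```text
cams [ 411.2  -53.5 1584.7] [ 137.7 -918.4  808.8]
bar [694.  216.9 196.5] [-0.  0.  0. -0.]
pin grip [461.   -4.6  12.5] [ 0. -0. -0.  0.]
pin [416.9  61.   11. ] [461.   -4.6  11. ] 123.94006334263868
pin side [415.9  58.1  11. ] [461.6  -2.9  11. ] 126.86202356437704
top [ 654.8 -180.6    0.2   53.8] 13.808849679517065 [-0.1  0.2  0.2 -0.4  0.   0.3 -0.2  0.   0.1 -0.3 -0.   0.2]
predicted side studs (b px) [array([416., 335.]), array([484., 347.]), array([507., 391.]), array([458., 423.]), array([386., 409.]), array([367., 364.])]
```

```bash
python3 -m crank '[{"offset":[0.02,-0.033,0.012],"spin":-7},{"offset":[0.04,-0.066,0.024],"spin":-14},{"offset":[0.06,-0.1,0.036],"spin":-21},{"offset":[0.08,-0.133,0.05],"spin":-28},{"offset":[0.1,-0.166,0.06],"spin":-35},{"offset":[0.12,-0.2,0.07],"spin":-42},{"offset":[0.14,-0.233,0.08],"spin":-49},{"offset":[0.16,-0.266,0.09],"spin":-56}]' 0.38 10
```

```text
clock: 2.27
eef_pos: [302.2, 263.7, 296.2]
eef_rot: [3.141, -0.0, 1.898]
wrist_force: [1.7, 0.0, 0.7]
finger_gap: 44.1
```

Run:
```python
from h import *
print(manip.read_state())
```

```text
{'clock': 2.2667, 'joints': array([ 6.26037545e-01, -1.03142502e-01,  1.75346637e+00,  2.88291299e-05,
        1.49048932e+00,  2.99083035e-01]), 'qd': array([-1.14168342, -0.28465609, -0.01295739, -0.00425754,  0.29392333,
        0.32275609]), 'effort': array([ 10.36649734, -30.37994385, -35.71360946,   0.12852845,
        -0.44802119,  -0.59168469]), 'eef_pos': array([302.1832774 , 263.67257608, 296.18887923]), 'eef_rot': array([ 3.14085627e+00, -2.57124962e-04,  1.89774863e+00]), 'wrist_force': array([1.65476688, 0.04938047, 0.69978914]), 'moment': array([-0.0677285 ,  0.05356626, -0.00754413]), 'finger_gap': 44.05181378767754}
```

```bash
python3 -m crank '[{"offset":[0.04,-0.006,0],"spin":-6},{"offset":[0.08,-0.012,0],"spin":-12},{"offset":[0.12,-0.018,0],"spin":-18},{"offset":[0.16,-0.024,0],"spin":-18.7},{"offset":[0.2,-0.03,-0.005],"spin":-18.7},{"offset":[0.24,-0.036,-0.01],"spin":-18.7},{"offset":[0.28,-0.042,-0.015],"spin":-18.7},{"offset":[0.32,-0.047,-0.02],"spin":-18.7}]' && python3 -m crank '[{"offset":[0.035,0,-0.01],"spin":0},{"offset":[0.06,0,-0.02],"spin":0},{"offset":[0.074,0,-0.024],"spin":0},{"offset":[0.074,0,-0.024],"spin":0},{"offset":[0.074,0,-0.024],"spin":0},{"offset":[0.074,0,-0.024],"spin":0},{"offset":[0.074,0,-0.024],"spin":0},{"offset":[0.074,0,-0.024],"spin":0}]'
python3 - <<'E'
from h import *
for c in('top','side'):
    p=shot(c,c+'1.png')
    X=manip.read_state()['eef_pos'];print(X,proj(p,X),proj(p,[694,217,196.5]))
t=cv2.imread('pics/top1.png');s=cv2.imread('pics/side1.png')
a=cv2.resize(t[165:225,175:245],(466,400),interpolation=3);b=cv2.resize(s[100:180,240:300],(300,400),interpolation=3)
cv2.imwrite('pics/c.png',np.clip(np.hstack([a,b])*1.4,0,255).astype('u1'))
E
```

```text
clock: 2.93
eef_pos: [624.0, 215.9, 275.7]
eef_rot: [3.141, -0.0, 1.571]
wrist_force: [0.2, 0.7, 0.5]
finger_gap: 35.5
clock: 3.6
eef_pos: [697.5, 216.2, 253.1]
eef_rot: [3.139, -0.001, 1.571]
wrist_force: [-0.1, -1.5, 0.7]
finger_gap: 35.8
[697.61037119 216.08439387 252.9380478 ] [204.60798734 179.6860019 ] [207.33784074 184.05332556]
[697.64267786 216.08223443 252.66638995] [273.66230261 128.24260737] [273.06247756 143.87173623]
```

View pics/c.png

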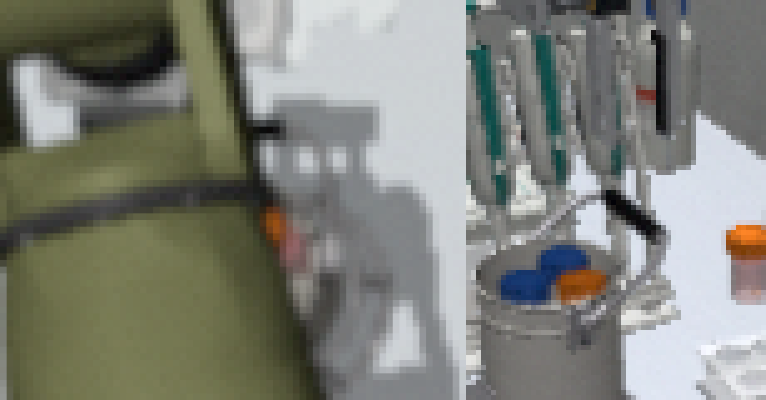

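The side crop shows the bar centred at (636,216), which is full-image (274,143) and agrees with the prediction. The fingers straddle it. Next I'll descend and cage the bar.

```bash
python3 -m crank '[{"offset":[-0.002,0,-0.025],"spin":0},{"offset":[-0.003,0,-0.045],"spin":0},{"offset":[-0.003,0,-0.06],"spin":0},{"offset":[-0.003,0,-0.068],"spin":0},{"offset":[-0.003,0,-0.068],"spin":0},{"offset":[-0.003,0,-0.068],"spin":0},{"offset":[-0.003,0,-0.068],"spin":0},{"offset":[-0.003,0,-0.068],"spin":0}]' && python3 -m crank '[{"offset":[0,0,0],"spin":0},{"offset":[0,0,0],"spin":0},{"offset":[0,0,0],"spin":0},{"offset":[0,0,0],"spin":0},{"offset":[0,0,0],"spin":0},{"offset":[0,0,0],"spin":0},{"offset":[0,0,0],"spin":0},{"offset":[0,0,0],"spin":0}]' 0.2 5
```

```text
clock: 4.37
eef_pos: [695.1, 216.2, 186.2]
eef_rot: [3.138, -0.001, 1.571]
wrist_force: [0.3, -0.5, 0.8]
finger_gap: 35.5
clock: 5.03
eef_pos: [695.0, 216.2, 186.1]
eef_rot: [3.138, -0.001, 1.571]
wrist_force: [-0.4, 0.2, 0.3]
finger_gap: 18.5
```

```bash
python3 -m crank '[{"offset":[-0.006,0,0.006],"spin":0},{"offset":[-0.01,0,0.011],"spin":0},{"offset":[-0.014,0,0.016],"spin":0},{"offset":[-0.019,0,0.02],"spin":0},{"offset":[-0.024,0,0.024],"spin":0},{"offset":[-0.03,0,0.028],"spin":0},{"offset":[-0.036,0,0.031],"spin":0},{"offset":[-0.042,0,0.034],"spin":0}]' && python3 -m crank '[{"offset":[-0.006,0,0.002],"spin":0},{"offset":[-0.012,0,0.004],"spin":0},{"offset":[-0.018,0,0.005],"spin":0},{"offset":[-0.024,0,0.006],"spin":0},{"offset":[-0.028,0,0.006],"spin":0},{"offset":[-0.028,0,0.005],"spin":0},{"offset":[-0.028,0,0.003],"spin":0},{"offset":[-0.028,0,0.001],"spin":0}]'
python3 - <<'E'
from h import *
for c in('top','side'):
    p=shot(c,c+'2.png')
    X=manip.read_state()['eef_pos'];print(X,proj(p,X))
s=cv2.imread('pics/side2.png')
b=cv2.resize(s[90:220,215:315],(460,598),interpolation=3)
cv2.imwrite('pics/d.png',np.clip(b*1.4,0,255).astype('u1'))
E
```

```text
clock: 5.7
eef_pos: [652.3, 216.2, 220.4]
eef_rot: [3.138, -0.001, 1.571]
wrist_force: [1.1, -0.3, 0.0]
finger_gap: 18.7
clock: 6.37
eef_pos: [624.3, 216.2, 221.0]
eef_rot: [3.138, -0.001, 1.571]
wrist_force: [0.1, 0.8, 0.4]
finger_gap: 18.8
[624.2464476  216.13976434 220.40882267] [205.43686696 202.20741992]
[624.25762718 216.12933159 220.60000132] [254.01433179 141.96532535]
```

View pics/d.png

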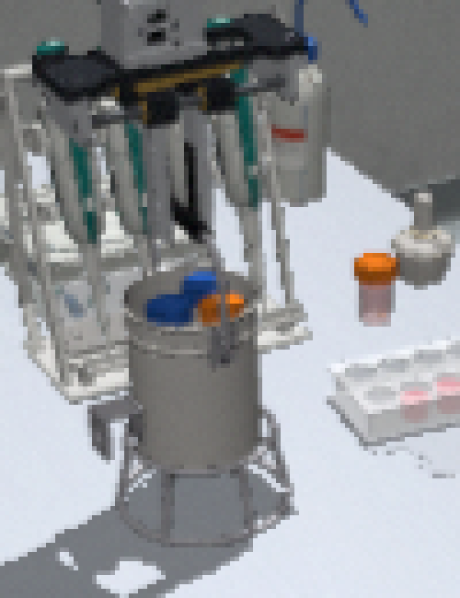

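The bail is upright with its bar at d(190,215) between the fingers. I'll grip it and lift.

```bash
python3 -m crank '[{"offset":[0,0,0],"spin":0},{"offset":[0,0,0],"spin":0},{"offset":[0,0,0],"spin":0},{"offset":[0,0,0],"spin":0},{"offset":[0,0,0],"spin":0},{"offset":[0,0,0.002],"spin":0},{"offset":[0,0,0.004],"spin":0},{"offset":[0,0,0.006],"spin":0}]' 0 45 && python3 -m crank '[{"offset":[0,0,0.004],"spin":0},{"offset":[0,0,0.01],"spin":0},{"offset":[0,0,0.018],"spin":0},{"offset":[0,0,0.028],"spin":0},{"offset":[0,0,0.038],"spin":0},{"offset":[0,0,0.048],"spin":0},{"offset":[0,0,0.058],"spin":0},{"offset":[0,0,0.066],"spin":0}]' && python3 -m crank '[{"offset":[0,0,0.008],"spin":0},{"offset":[0,0,0.014],"spin":0},{"offset":[0,0,0.019],"spin":0},{"offset":[0,0,0.022],"spin":0},{"offset":[0,0,0.022],"spin":0},{"offset":[0,0,0.022],"spin":0},{"offset":[0,0,0.022],"spin":0},{"offset":[0,0,0.022],"spin":0}]'
```

```text
clock: 7.13
eef_pos: [624.2, 216.1, 226.6]
eef_rot: [3.14, -0.001, 1.571]
wrist_force: [0.1, -1.0, -4.2]
finger_gap: 12.9
clock: 7.8
eef_pos: [624.3, 216.2, 294.2]
eef_rot: [3.139, -0.001, 1.571]
wrist_force: [0.6, -0.7, -4.5]
finger_gap: 13.1
clock: 8.47
eef_pos: [624.2, 216.1, 315.7]
eef_rot: [3.139, -0.001, 1.571]
wrist_force: [-1.0, -0.2, -4.4]
finger_gap: 13.1
```

```bash
python3 -m crank '[{"offset":[0,-0.008,0],"spin":0.5},{"offset":[0.002,-0.024,0],"spin":1},{"offset":[0.004,-0.05,0],"spin":2},{"offset":[0.006,-0.08,0],"spin":3},{"offset":[0.008,-0.11,0],"spin":4},{"offset":[0.01,-0.14,0],"spin":5},{"offset":[0.012,-0.17,0],"spin":6},{"offset":[0.014,-0.2,0],"spin":7}]' && python3 -m crank '[{"offset":[0.002,-0.03,0],"spin":1},{"offset":[0.004,-0.06,0],"spin":2},{"offset":[0.006,-0.09,0],"spin":3},{"offset":[0.008,-0.12,0],"spin":4},{"offset":[0.01,-0.145,0],"spin":5},{"offset":[0.012,-0.165,0],"spin":6},{"offset":[0.014,-0.18,0],"spin":6.5},{"offset":[0.016,-0.19,0],"spin":6.8}]' && python3 -m crank '[{"offset":[0,0,0],"spin":0},{"offset":[0,0,0],"spin":0},{"offset":[0,0,0],"spin":0},{"offset":[0,0,0],"spin":0},{"offset":[0,0,0],"spin":0},{"offset":[0,0,0],"spin":0},{"offset":[0,0,0],"spin":0},{"offset":[0,0,0],"spin":0}]'
python3 - <<'E'
from h import *
s=manip.read_state();X=s['eef_pos'];print(s['eef_rot'],s['joints'])
for c in('top','side'):
    p=shot(c,c+'3.png');print(X,proj(p,X))
s=cv2.imread('pics/side3.png');t=cv2.imread('pics/top3.png')
b=cv2.resize(s[165:300,260:380],(533,600),interpolation=3)
a=cv2.resize(t[175:245,285:315],(257,600),interpolation=3)
cv2.imwrite('pics/e.png',np.clip(np.hstack([b,a])*1.4,0,255).astype('u1'))
E
```

```text
clock: 9.13
eef_pos: [637.9, 14.1, 315.7]
eef_rot: [3.139, -0.001, 1.695]
wrist_force: [0.3, 0.4, -4.4]
finger_gap: 12.8
clock: 9.8
eef_pos: [653.4, -178.2, 315.3]
eef_rot: [3.14, -0.001, 1.813]
wrist_force: [-0.2, -0.0, -4.6]
finger_gap: 12.9
clock: 10.47
eef_pos: [653.5, -177.9, 315.4]
eef_rot: [3.14, -0.001, 1.813]
wrist_force: [-0.7, -0.6, -4.5]
finger_gap: 13.0
[ 3.13992186e+00 -5.56833260e-04  1.81287315e+00] [-3.20471385e-01  5.63624618e-01  9.02090698e-01  1.36952387e-03
  1.67476090e+00 -5.62404855e-01]
[ 653.46959516 -177.9430267   315.41480872] [320.6075584  191.36002156]
[ 653.46959516 -177.9430267   315.41480872] [329.22339621 164.85677748]
```

View pics/e.png

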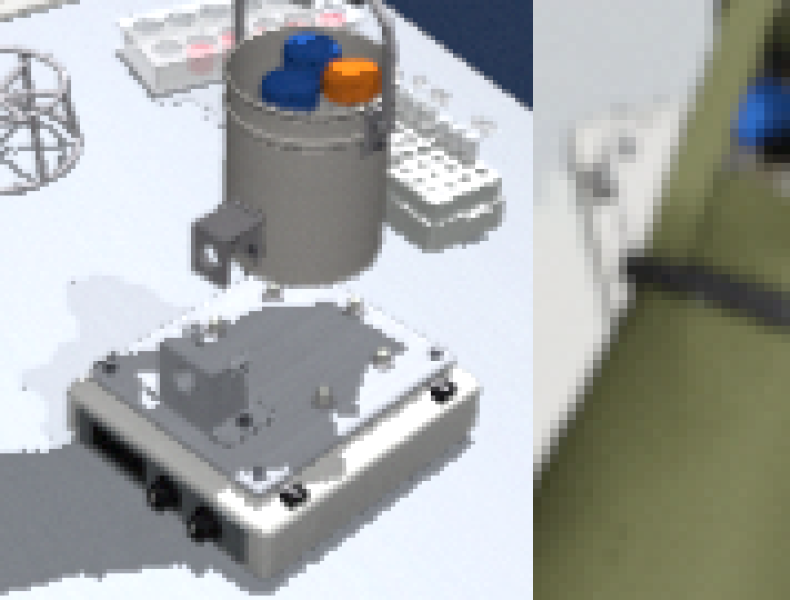

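In the side view the canister hangs over the plate. Its lug hole is at e(211,258), the bracket hole at e(185,378), and the rim edges at x≈224 and 388. I'll compare lug and seat within the same image.

```bash
cat > f.py <<'E'
from h import *
from scipy.optimize import least_squares
np.set_printoptions(precision=2,suppress=True)
s=shot('side');t=shot('top')
Ep=lambda u,v:np.array((260+u/4.442-.39,165+v/4.444-.39)); A=lambda u,v:np.array((185+u/5-.4,175+v/5-.4));B=lambda u,v:np.array((210+u/3.753-.37,140+v/3.75-.37))
Rz=lambda w:np.array([[np.cos(w),-np.sin(w),0],[np.sin(w),np.cos(w),0],[0,0,1]])
k=np.radians([60,0,-60,-120,180,120])
T=[(587,118),(636,75),(703,92),(720,160),(668,208),(602,185)]
S={0:(419,340),1:(487,353),2:(510,396),3:(460,428),5:(369,368)}
def plate(p,hole=True,side=True,top=True):
    x,y,w,r,zs=p[:5];O=np.array([x,y,0]);P=[O+Rz(w)@[r*np.cos(a),r*np.sin(a),zs] for a in k];e=[]
    if top:e+=[proj(t,P[i])-A(*T[i]) for i in range(6)]
    if side:
        e+=[proj(s,P[i])-B(*S[i]) for i in S]
        if hole:e+=[proj(s,O+Rz(w)@[-100,0,97])-[301.1,249.6]]
    return np.concatenate(e)
z0=[655,-180,.24,54,74]
for nm,kw in [('both',{}),('top',dict(side=False))]:
    q=least_squares(lambda p:np.r_[plate(p,**kw),(p[4]-75)*.1],z0);print(nm,q.x,np.degrees(q.x[2]));print(q.fun.reshape(-1)[-13:])
for w in (12.8,13.8,14.8):
    q=least_squares(lambda p:plate([p[0],p[1],np.radians(w),53.8,75],top=False),[655,-180]);print('side, yaw',w,q.x,q.cost);print(q.fun)
X=np.array([653.5,-177.9,315.4]);w=1.813-np.pi/2;zb=X[2]-168.5
def can(p):
    O=np.array([p[0],p[1],zb]);c=np.array([proj(s,O+Rz(w)@[50.5*np.cos(a),50.5*np.sin(a),124])[0] for a in np.linspace(0,6.28,200)])
    return np.r_[proj(s,O+Rz(w)@[-82,0,31])-Ep(211,258),c.min()-Ep(224,0)[0],c.max()-Ep(389,0)[0]]
q=least_squares(can,X[:2]);print('can side',q.x,q.fun,'at tcp',can(X[:2]))
E
python3 f.py
```

```text
both [ 656.35 -180.99    0.23   53.92   70.92] 13.459380129231082
[-0.08 -0.19 -0.04 -0.25 -0.16  0.02 -0.09  0.17  0.04  0.22 -0.3   0.65
 -0.41]
top [ 654.98 -180.68    0.24   53.82   75.  ] 13.808849743763826
[-0.12  0.2   0.19 -0.42  0.02  0.26 -0.18  0.01  0.11 -0.26 -0.01  0.2
  0.  ]
side, yaw 12.8 [ 654.63 -184.09] 1.4491781970218187
[ 0.26 -0.55  0.3  -0.48 -0.01 -0.16 -0.14 -0.1   0.21 -0.23 -0.57  1.31]
side, yaw 13.8 [ 654.58 -183.94] 1.7726256092966597
[-0.09 -0.53  0.01 -0.66  0.02 -0.39  0.15 -0.18  0.08 -0.06 -0.16  1.61]
side, yaw 14.8 [ 654.53 -183.79] 2.768842284696111
[-0.45 -0.51 -0.28 -0.83  0.03 -0.63  0.44 -0.26 -0.05  0.12  0.25  1.89]
can side [ 656.56 -177.25] [-1.44 -0.3  -0.67  2.09] at tcp [-2.34  0.18 -1.57  1.24]
```

```bash
cat > g.py <<'E'
from f import *
m=manip.masks_of(s,'canister');m=m[0]['mask'];print(m.sum())
def hull(x,y,w,z,shape=(420*4,560*4)):
    a=np.linspace(0,2*np.pi,120);O=np.array([x,y,z])
    P=[O+[r*np.cos(b),r*np.sin(b),h] for r,h in((48.5,0),(50.5,124)) for b in a]
    return cv2.convexHull(np.array([proj(s,p) for p in P],np.float32))[:,0]
H=hull(X[0],X[1],w,zb);im=np.zeros((1680,2240),'u1');cv2.fillConvexPoly(im,((H+.5)*4).astype(int),1)
for r in range(165,236,4):
    c=np.flatnonzero(m[r]);d=np.flatnonzero(im[4*r+2])
    print(r,(c.min(),c.max()+1) if len(c) else None,(d.min()/4,d.max()/4) if len(d) else None)
for u in range(305,350,6):
    c=np.flatnonzero(m[:,u]);d=np.flatnonzero(im[:,4*u+2]);print('col',u,c.max()+1 if len(c) else 0,d.max()/4 if len(d) else 0)
# overlay
img=cv2.resize(s['pixels'][165:300,260:380,::-1],(711,800)[:2],interpolation=3);img=np.clip(img*1.3,0,255).astype('u1');img=cv2.resize(s['pixels'][165:265,270:380,::-1],(660,600),interpolation=3)
img=np.clip(img*1.3,0,255).astype('u1').copy()
def L(P,col):
    q=((np.array([proj(s,p) for p in P])+.5-[270,165])*6).round().astype(int);cv2.polylines(img,[q],False,col,1)
O=np.array([X[0],X[1],zb]);al=np.linspace(0,2*np.pi,60)
for r,h in((48.5,0),(50.5,124)):L([O+[r*np.cos(b),r*np.sin(b),h] for b in al],(0,0,255))
L([O+Rz(w)@v for v in[(-82,-13,14),(-82,13,14),(-82,13,49),(-82,-13,49),(-82,-13,14)]],(0,0,255))
L([O+Rz(w)@[-82,7.5*np.cos(b),31+7.5*np.sin(b)] for b in al],(0,0,255))
Q=np.array([655.5,-181.5,0]);wq=np.radians(13.5)
for a in k:
    c=np.array([54*np.cos(a),54*np.sin(a),66]);L([Q+Rz(wq)@(c+[3.5*np.cos(b),3.5*np.sin(b),0]) for b in al],(0,200,0))
L([Q+Rz(wq)@v for v in[(-100,-23,66),(-100,23,66),(-100,23,114),(-100,-23,114),(-100,-23,66)]],(0,200,0))
L([Q+Rz(wq)@v for v in[(-100,-23,114),(-86,-23,114),(-86,23,114),(-100,23,114)]],(0,200,0))
L([Q+Rz(wq)@[-100,7*np.cos(b),97+7*np.sin(b)] for b in al],(0,200,0))
cv2.imwrite('pics/f.png',img)
E
python3 g.py | tail -30
```

```text
side, yaw 14.8 [ 654.53 -183.79] 2.768842284696111
[-0.45 -0.51 -0.28 -0.83  0.03 -0.63  0.44 -0.26 -0.05  0.12  0.25  1.89]
can side [ 656.56 -177.25] [-1.44 -0.3  -0.67  2.09] at tcp [-2.34  0.18 -1.57  1.24]
2191
165 (np.int64(338), np.int64(345)) None
169 None None
173 (np.int64(313), np.int64(349)) (np.float64(314.25), np.float64(341.5))
177 (np.int64(312), np.int64(350)) (np.float64(309.75), np.float64(347.0))
181 (np.int64(311), np.int64(350)) (np.float64(308.75), np.float64(348.75))
185 (np.int64(311), np.int64(349)) (np.float64(308.75), np.float64(348.5))
189 (np.int64(311), np.int64(348)) (np.float64(308.75), np.float64(348.0))
193 (np.int64(311), np.int64(348)) (np.float64(308.75), np.float64(347.5))
197 (np.int64(311), np.int64(346)) (np.float64(308.75), np.float64(347.25))
201 (np.int64(311), np.int64(347)) (np.float64(308.75), np.float64(346.75))
205 (np.int64(311), np.int64(347)) (np.float64(308.75), np.float64(346.25))
209 (np.int64(311), np.int64(347)) (np.float64(308.75), np.float64(345.75))
213 (np.int64(308), np.int64(347)) (np.float64(308.75), np.float64(345.5))
217 (np.int64(304), np.int64(346)) (np.float64(308.75), np.float64(345.0))
221 (np.int64(304), np.int64(345)) (np.float64(308.75), np.float64(344.5))
225 (np.int64(305), np.int64(342)) (np.float64(311.5), np.float64(342.75))
229 None (np.float64(318.5), np.float64(336.75))
233 None None
col 305 226 0
col 311 226 225.5
col 317 226 229.25
col 323 228 230.75
col 329 229 231.0
col 335 229 229.75
col 341 226 226.75
col 347 194 195.0
```

View pics/f.png

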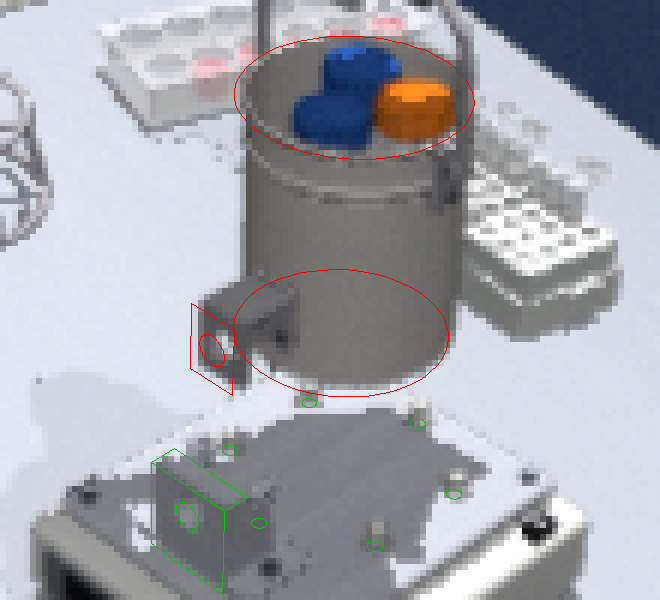

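The overlay fits the plate (green) within about 0.3 px, but the canister (red) actually sits about 1.8 px right and 1.2 px up. That is consistent with the bail being gripped slightly tilted, putting the canister about 5 mm along +x from the TCP. I'll correct for this, lower partway, and recheck.

```bash
python3 -m crank '[{"offset":[-0.001,-0.001,-0.005],"spin":0},{"offset":[-0.002,-0.003,-0.012],"spin":0},{"offset":[-0.003,-0.005,-0.018],"spin":0},{"offset":[-0.003,-0.005,-0.024],"spin":0},{"offset":[-0.003,-0.005,-0.028],"spin":0},{"offset":[-0.003,-0.005,-0.03],"spin":0},{"offset":[-0.003,-0.005,-0.03],"spin":0},{"offset":[-0.003,-0.005,-0.03],"spin":0}]'
cat > o.py <<'E'
from h import *
import sys
np.set_printoptions(precision=2,suppress=True)
Rz=lambda w:np.array([[np.cos(w),-np.sin(w),0],[np.sin(w),np.cos(w),0],[0,0,1]])
al=np.linspace(0,2*np.pi,60)
def overlay(fn,dx,dy,dw,box=(270,180,110,100),k=7,plate=(655.5,-181.5,13.5)):
    st=manip.read_state();X=st['eef_pos'];w0=st['eef_rot'][2]-np.pi/2
    s=shot('side');u,v,W,H=box
    img=cv2.resize(s['pixels'][v:v+H,u:u+W,::-1],(W*k,H*k),interpolation=3);img=np.clip(img*1.3,0,255).astype('u1').copy()
    def L(P,col):
        q=((np.array([proj(s,p) for p in P])+.5-[u,v])*k).round().astype(int);cv2.polylines(img,[q],False,col,1)
    w=w0+np.radians(dw);O=np.array([X[0],X[1],X[2]-168.5])+Rz(w0)@[dx,dy,0]
    print(X,np.degrees(w0),'can',O)
    for r,h in((48.5,0),(50.5,124)):L([O+[r*np.cos(b),r*np.sin(b),h] for b in al],(0,0,255))
    L([O+Rz(w)@v for v in[(-82,-13,14),(-82,13,14),(-82,13,49),(-82,-13,49),(-82,-13,14),(-76,-13,14),(-76,-13,49),(-82,-13,49),(-82,13,49),(-76,13,49),(-76,-13,49)]],(0,0,255))
    Q=np.array([plate[0],plate[1],0]);wq=np.radians(plate[2])
    L([Q+Rz(wq)@v for v in[(-100,-23,66),(-100,23,66),(-100,23,114),(-100,-23,114),(-100,-23,66)]],(0,200,0))
    L([Q+Rz(wq)@v for v in[(-100,-23,114),(-86,-23,114),(-86,23,114),(-100,23,114)]],(0,200,0))
    L([Q+Rz(wq)@[-100,7*np.cos(b),97+7*np.sin(b)] for b in al],(0,200,0))
    cv2.imwrite('pics/'+fn,img)
if __name__=='__main__':overlay('g.png',4.8,0,0,(280,180,80,85),7)
E
python3 o.py
```

```text
clock: 11.48
eef_pos: [650.5, -183.2, 285.4]
eef_rot: [3.14, -0.001, 1.813]
wrist_force: [0.2, 0.2, -4.6]
finger_gap: 12.8
[ 650.52 -183.17  285.44] 13.852925567621067 can [ 655.18 -182.03  116.94]
```

View pics/g.png

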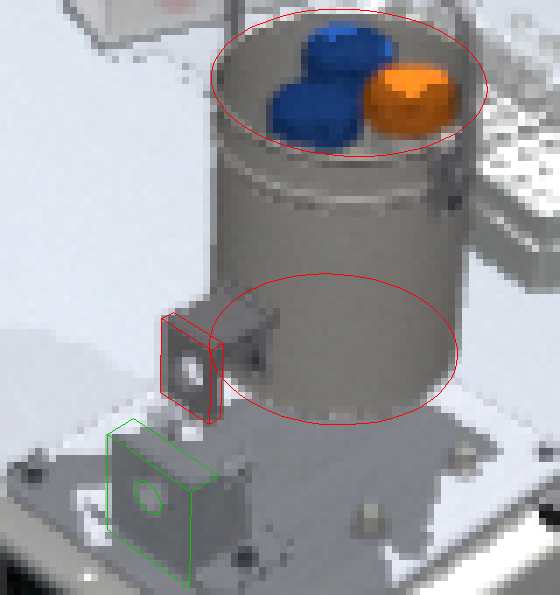

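In the overlay the lug box and bracket outline both match within about 2–3 sub-pixels (~0.7 mm). Canister and seat agree, so I'll lower in steps and watch the force.

```bash
python3 -m crank '[{"offset":[0,0.0,-0.004],"spin":0},{"offset":[0,0.0,-0.009],"spin":0},{"offset":[0,0.0,-0.014],"spin":0},{"offset":[0,0.0,-0.019],"spin":0},{"offset":[0,0.0,-0.024],"spin":0},{"offset":[0,0.0,-0.027],"spin":0},{"offset":[0,0.0,-0.029],"spin":0},{"offset":[0,0.0,-0.03],"spin":0}]' && python3 -m crank '[{"offset":[0,0,-0.001],"spin":0},{"offset":[0,0,-0.002],"spin":0},{"offset":[0,0,-0.003],"spin":0},{"offset":[0,0,-0.004],"spin":0},{"offset":[0,0,-0.005],"spin":0},{"offset":[0,0,-0.006],"spin":0},{"offset":[0,0,-0.007],"spin":0},{"offset":[0,0,-0.008],"spin":0}]'
```

```text
clock: 12.2
eef_pos: [650.6, -183.1, 255.4]
eef_rot: [3.139, -0.0, 1.813]
wrist_force: [-0.2, 1.1, -4.7]
finger_gap: 12.9
clock: 12.87
eef_pos: [650.6, -183.1, 247.3]
eef_rot: [3.14, -0.0, 1.813]
wrist_force: [0.1, -0.5, -4.3]
finger_gap: 12.5
```

```bash
python3 -m crank '[{"offset":[0,0,-0.001],"spin":0},{"offset":[0,0,-0.002],"spin":0},{"offset":[0,0,-0.003],"spin":0},{"offset":[0,0,-0.004],"spin":0},{"offset":[0,0,-0.004],"spin":0},{"offset":[0,0,-0.005],"spin":0},{"offset":[0,0,-0.005],"spin":0},{"offset":[0,0,-0.006],"spin":0}]'; python3 -c "
from h import *
s=manip.read_state();print(s['wrist_force'],s['moment'])"
```

```text
clock: 13.53
eef_pos: [650.7, -183.1, 241.6]
eef_rot: [3.139, -0.0, 1.813]
wrist_force: [0.8, 0.7, -2.0]
finger_gap: 12.8
[ 0.75296452  0.70962532 -2.01826129] [ 0.06419967 -0.15021388 -0.05776308]
```

```bash
python3 -m crank '[{"offset":[0,0,-0.0005],"spin":0},{"offset":[0,0,-0.001],"spin":0},{"offset":[0,0,-0.0015],"spin":0},{"offset":[0,0,-0.002],"spin":0},{"offset":[0,0,-0.0025],"spin":0},{"offset":[0,0,-0.003],"spin":0},{"offset":[0,0,-0.0035],"spin":0},{"offset":[0,0,-0.004],"spin":0}]'; python3 -c "
from h import *
s=manip.read_state();print(s['wrist_force'],s['moment'])"
```

```text
clock: 14.2
eef_pos: [650.7, -183.1, 237.5]
eef_rot: [3.139, -0.0, 1.813]
wrist_force: [-1.1, 0.4, -5.0]
finger_gap: 12.7
[-1.12637636  0.37919566 -5.03863086] [0.0295901  0.04339305 0.03737446]
```

```bash
python3 -m crank '[{"offset":[0,0,-0.0005],"spin":0},{"offset":[0,0,-0.001],"spin":0},{"offset":[0,0,-0.0015],"spin":0},{"offset":[0,0,-0.002],"spin":0},{"offset":[0,0,-0.0025],"spin":0},{"offset":[0,0,-0.003],"spin":0},{"offset":[0,0,-0.003],"spin":0},{"offset":[0,0,-0.003],"spin":0}]'; python3 -c "
from h import *
s=manip.read_state();print(s['wrist_force'],s['moment'])"
```

```text
clock: 14.87
eef_pos: [650.7, -183.1, 234.7]
eef_rot: [3.139, -0.0, 1.813]
wrist_force: [0.1, 1.8, -3.2]
finger_gap: 12.9
[ 0.10590963  1.84756809 -3.23308584] [ 0.12015237  0.03035894 -0.03497891]
```

```bash
python3 -m crank '[{"offset":[0,0,-0.0005],"spin":0},{"offset":[0,0,-0.001],"spin":0},{"offset":[0,0,-0.0015],"spin":0},{"offset":[0,0,-0.002],"spin":0},{"offset":[0,0,-0.0025],"spin":0},{"offset":[0,0,-0.003],"spin":0},{"offset":[0,0,-0.003],"spin":0},{"offset":[0,0,-0.003],"spin":0}]'
python3 - <<'E'
from o import *
s=manip.read_state();print(s['wrist_force'],s['moment'])
overlay('h.png',4.8,0,0,(280,190,80,85),7)
E
```

```text
clock: 15.53
eef_pos: [651.4, -182.9, 234.4]
eef_rot: [3.135, 0.002, 1.813]
wrist_force: [-1.3, 3.6, 12.8]
finger_gap: 12.7
[-1.35  3.61 12.84] [ 0.65  0.44 -0.02]
[ 651.36 -182.87  234.36] 13.881340988344322 can [ 656.02 -181.72   65.86]
```

View pics/h.png

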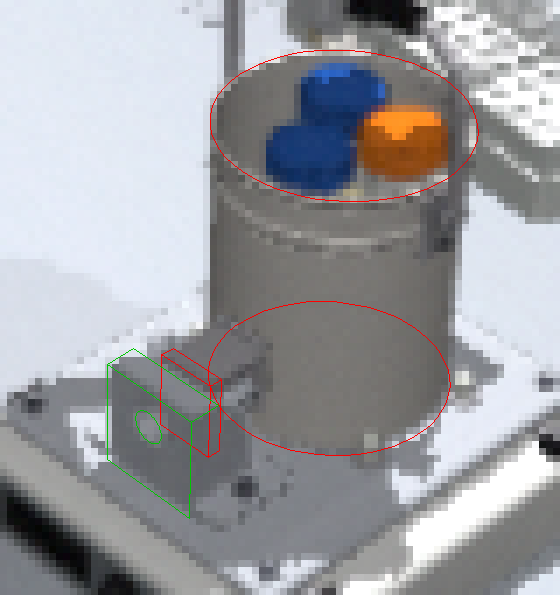

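The canister is seated: the foot and lug are down in the bracket, and contact came at the predicted height with the bottom at about 66. I'll unload, release, and retreat straight up.

```bash
python3 -m crank '[{"offset":[0,0,0.0],"spin":0},{"offset":[0,0,0],"spin":0},{"offset":[0,0,0.0],"spin":0},{"offset":[0,0,0],"spin":0},{"offset":[0,0,0.0],"spin":0},{"offset":[0,0,0],"spin":0},{"offset":[0,0,0],"spin":0},{"offset":[0,0,0],"spin":0}]' && python3 -m crank '[{"offset":[0,0,0],"spin":0},{"offset":[0,0,0],"spin":0},{"offset":[0,0,0.0],"spin":0},{"offset":[0,0,0.004],"spin":0},{"offset":[0,0,0.012],"spin":0},{"offset":[0,0,0.025],"spin":0},{"offset":[0,0,0.04],"spin":0},{"offset":[0,0,0.06],"spin":0}]' 0.4 20 && python3 -m crank '[{"offset":[-0.0,0.0,0.02],"spin":0},{"offset":[-0.015,0.015,0.03],"spin":3},{"offset":[-0.04,0.038,0.03],"spin":6},{"offset":[-0.067,0.064,0.03],"spin":10},{"offset":[-0.094,0.09,0.015],"spin":14},{"offset":[-0.12,0.115,0],"spin":17},{"offset":[-0.145,0.14,-0.03],"spin":20},{"offset":[-0.17,0.16,-0.06],"spin":20.6}]' && python3 -m crank '[{"offset":[-0.02,0.018,-0.03],"spin":0},{"offset":[-0.021,0.018,-0.06],"spin":0},{"offset":[-0.021,0.018,-0.09],"spin":0},{"offset":[-0.021,0.018,-0.12],"spin":0},{"offset":[-0.021,0.018,-0.14],"spin":0},{"offset":[-0.021,0.018,-0.15],"spin":0},{"offset":[-0.021,0.018,-0.15],"spin":0},{"offset":[-0.021,0.018,-0.15],"spin":0}]'
python3 - <<'E'
from h import *
np.set_printoptions(precision=2,suppress=True)
st=manip.read_state();X=st['eef_pos'];print(X,np.degrees(st['eef_rot']))
s=shot('side','side5.png');t=shot('top','top5.png');print(proj(s,X))
for p in(s,t):
  for n in('lock_pin','canister'):
    for r in manip.masks_of(p,n)[:1]:
        m=r['mask'];v,u=np.nonzero(m);print(n,r['conf'],m.sum(),u.min(),u.max(),v.min(),v.max())
b=cv2.resize(s['pixels'][185:275,210:360,::-1],(800,480),interpolation=3)
cv2.imwrite('pics/i.png',np.clip(b*1.4,0,255).astype('u1'))
E
```

```text
clock: 16.25
eef_pos: [651.4, -182.9, 234.5]
eef_rot: [3.135, 0.002, 1.813]
wrist_force: [-0.9, 1.9, 2.7]
finger_gap: 12.8
clock: 16.92
eef_pos: [651.2, -182.9, 295.0]
eef_rot: [3.136, 0.001, 1.813]
wrist_force: [-0.3, 0.9, 0.8]
finger_gap: 37.8
clock: 17.58
eef_pos: [484.1, -24.9, 240.3]
eef_rot: [3.133, 0.003, 2.176]
wrist_force: [1.6, 0.4, -0.2]
finger_gap: 37.5
clock: 18.25
eef_pos: [463.7, -7.0, 91.3]
eef_rot: [3.133, 0.004, 2.176]
wrist_force: [-0.3, 0.1, 1.5]
finger_gap: 37.4
[463.73  -7.01  91.32] [179.5    0.23 124.68]
[238.58 223.53]
lock_pin 0.56 263 219 250 236 251
canister 0.72 2069 304 346 181 253
canister 0.9 775 302 332 185 223
```

View pics/i.png

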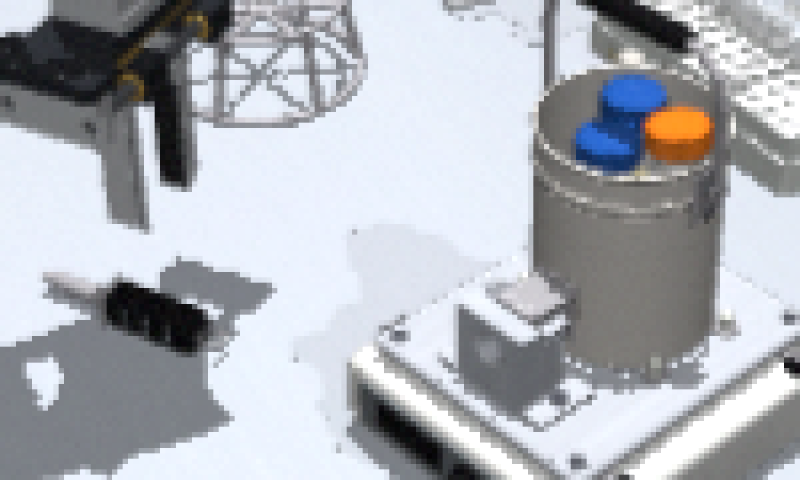

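The canister is seated upright with its lug in the bracket, around i(530,300). The pin grip is at i(155,315), under the open fingers. Next I'll grasp the pin.

```bash
python3 -m crank '[{"offset":[-0.0024,0.0032,-0.02],"spin":0.5},{"offset":[-0.0024,0.0032,-0.04],"spin":0.5},{"offset":[-0.0024,0.0032,-0.06],"spin":0.5},{"offset":[-0.0024,0.0032,-0.075],"spin":0.5},{"offset":[-0.0024,0.0032,-0.083],"spin":0.5},{"offset":[-0.0024,0.0032,-0.087],"spin":0.5},{"offset":[-0.0024,0.0032,-0.087],"spin":0.5},{"offset":[-0.0024,0.0032,-0.087],"spin":0.5}]' 0.45 && python3 -m crank '[{"offset":[0,0,0],"spin":0},{"offset":[0,0,0],"spin":0},{"offset":[0,0,0],"spin":0},{"offset":[0,0,0],"spin":0},{"offset":[0,0,0],"spin":0},{"offset":[0,0,0],"spin":0},{"offset":[0,0,0],"spin":0},{"offset":[0,0,0],"spin":0}]' 0 40
```

```text
clock: 19.22
eef_pos: [461.6, -3.8, 4.8]
eef_rot: [3.132, 0.005, 2.185]
wrist_force: [0.5, 0.3, -0.5]
finger_gap: 42.1
clock: 19.88
eef_pos: [461.8, -3.9, 5.3]
eef_rot: [3.131, 0.005, 2.185]
wrist_force: [-1.6, -0.2, 7.5]
finger_gap: 21.7
```

```bash
python3 -m crank '[{"offset":[0,0,0.008],"spin":0},{"offset":[0,0,0.025],"spin":0},{"offset":[0,-0.008,0.05],"spin":-5},{"offset":[0,-0.02,0.075],"spin":-12},{"offset":[0,-0.035,0.095],"spin":-19},{"offset":[0,-0.05,0.1],"spin":-26},{"offset":[0,-0.07,0.1],"spin":-33},{"offset":[0,-0.09,0.1],"spin":-40}]' && python3 -m crank '[{"offset":[-0.002,-0.017,0],"spin":-7},{"offset":[-0.002,-0.034,0],"spin":-14},{"offset":[-0.003,-0.051,0],"spin":-21},{"offset":[-0.003,-0.068,0],"spin":-28},{"offset":[-0.003,-0.085,0],"spin":-35},{"offset":[-0.003,-0.102,0],"spin":-42},{"offset":[-0.003,-0.119,0],"spin":-49},{"offset":[-0.003,-0.135,0],"spin":-56}]'
```

```text
clock: 20.55
eef_pos: [461.9, -94.6, 106.4]
eef_rot: [3.13, 0.006, 1.481]
wrist_force: [-0.0, -0.3, -1.0]
finger_gap: 21.4
clock: 21.22
eef_pos: [458.7, -230.5, 106.9]
eef_rot: [3.13, 0.006, 0.498]
wrist_force: [0.4, -0.4, -1.3]
finger_gap: 21.4
```

```bash
python3 -m crank '[{"offset":[0,0.001,0],"spin":-6},{"offset":[0,0.0015,-0.004],"spin":-12},{"offset":[0,0.0015,-0.009],"spin":-15},{"offset":[0,0.0015,-0.014],"spin":-15},{"offset":[0,0.0015,-0.0156],"spin":-15},{"offset":[0,0.0015,-0.0156],"spin":-15},{"offset":[0,0.0015,-0.0156],"spin":-15},{"offset":[0,0.0015,-0.0156],"spin":-15}]'
cat > v.py <<'E'
from o import *
st=manip.read_state();X=st['eef_pos'];print(X,np.degrees(st['eef_rot']),st['wrist_force'])
w=st['eef_rot'][2];s=shot('side');t=shot('top')
Q=np.array([655.7,-181.6,0]);wq=np.radians(13.5);sh=Rz(wq)
k=6;u,v,W,H=225,205,100,90
def ov(p,u,v,W,H):
    img=cv2.resize(p['pixels'][v:v+H,u:u+W,::-1],(W*k,H*k),interpolation=3);img=np.clip(img*1.4,0,255).astype('u1').copy()
    def L(P,col):
        q=((np.array([proj(p,x) for x in P])+.5-[u,v])*k).round().astype(int);cv2.polylines(img,[q],False,col,1)
    C=X+[0,0,5.7]
    L([C+Rz(w)@[a,b,0] for a,b in((-32,-11),(32,-11),(32,-6),(66,-6),(78,-3),(78,3),(66,6),(32,6),(32,11),(-32,11))],(0,0,255))
    L([C+Rz(w)@[a,0,b] for a,b in((32,-6),(66,-6),(78,-3),(78,3),(66,6),(32,6))],(0,0,255))
    L([Q+sh@[-140,0,97],Q+sh@[-100,0,97]],(0,200,0));L([Q+sh@[-100,7*np.cos(b),97+7*np.sin(b)] for b in al],(0,200,0))
    L([Q+sh@x for x in[(-100,-23,66),(-100,23,66),(-100,23,114),(-100,-23,114),(-100,-23,66)]],(0,200,0))
    return img
a=ov(s,235,210,80,70);b=ov(t,300,200,50,70)
cv2.imwrite('pics/j.png',np.hstack([a,b]))
for p in(s,t):
    for n in('pin_tip','pin_shoulder','lock_pin'):
        r=manip.search_frame(p,n);print(n,[(q['location'],round(q['conf'],2)) for q in r[:1]])
print('expected tip',X+[0,0,5.7]+Rz(w)@[78,0,0])
E
python3 v.py
```

```text
clock: 21.88
eef_pos: [458.8, -229.0, 91.6]
eef_rot: [3.13, 0.005, 0.237]
wrist_force: [0.5, 0.3, -0.3]
finger_gap: 21.7
[ 458.82 -228.98   91.61] [179.31   0.31  13.57] [ 0.54  0.35 -0.33]
pin_tip [([448.9, -238.2, 104.9], 0.74)]
pin_shoulder [([451.1, -235.6, 100.9], 0.45)]
lock_pin [([444.3, -230.7, 99.2], 0.67)]
pin_tip [([401.2, 314.3, 4.4], 0.74)]
pin_shoulder []
lock_pin []
expected tip [ 534.64 -210.67   97.31]
```

View pics/j.png

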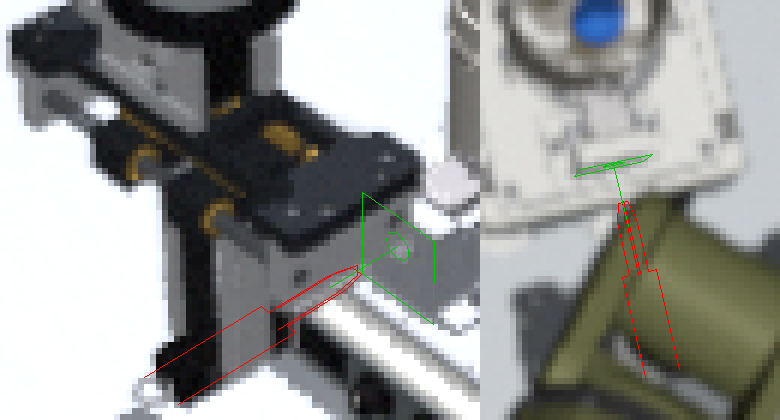

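In the side overlay the pin model (red) matches the visible shank and points at the bracket hole, j(398,248). The top view confirms the line too. I'll insert in steps.

```bash
python3 -m crank '[{"offset":[0.0039,0.0009,0],"spin":0},{"offset":[0.0078,0.0019,0],"spin":0},{"offset":[0.0117,0.0028,0],"spin":0},{"offset":[0.0156,0.0037,0],"spin":0},{"offset":[0.0195,0.0047,0],"spin":0},{"offset":[0.0233,0.0056,0],"spin":0},{"offset":[0.0272,0.0065,0],"spin":0},{"offset":[0.0311,0.0075,0],"spin":0}]'; python3 -c "
from h import *
s=manip.read_state();print(s['eef_pos'],s['wrist_force'],s['moment'])"
```

```text
clock: 22.95
eef_pos: [490.2, -221.3, 91.3]
eef_rot: [3.13, 0.006, 0.236]
wrist_force: [0.2, 0.7, -1.3]
finger_gap: 21.7
[ 490.24165653 -221.32129185   91.30554393] [ 0.1895642   0.70412207 -1.25347829] [-0.00959231  0.15070401 -0.04389625]
```

```bash
python3 -m crank '[{"offset":[0.0015,0.0004,0],"spin":0},{"offset":[0.003,0.0007,0],"spin":0},{"offset":[0.0045,0.0011,0],"spin":0},{"offset":[0.006,0.0014,0],"spin":0},{"offset":[0.0075,0.0018,0],"spin":0},{"offset":[0.009,0.0022,0],"spin":0},{"offset":[0.0105,0.0025,0],"spin":0},{"offset":[0.012,0.0029,0],"spin":0}]'; python3 -c "
from h import *
s=manip.read_state();print(s['eef_pos'],s['wrist_force'],s['moment'])"
```

```text
clock: 23.62
eef_pos: [502.3, -218.4, 91.3]
eef_rot: [3.13, 0.006, 0.236]
wrist_force: [-0.6, 0.8, -1.8]
finger_gap: 21.5
[ 502.34837832 -218.41530032   91.30062386] [-0.59497021  0.79509555 -1.83835485] [-0.04035614  0.18853722 -0.04187458]
```

```bash
python3 -m crank '[{"offset":[0.002,0.0005,0],"spin":0},{"offset":[0.004,0.001,0],"spin":0},{"offset":[0.006,0.0014,0],"spin":0},{"offset":[0.008,0.0019,0],"spin":0},{"offset":[0.01,0.0024,0],"spin":0},{"offset":[0.012,0.0029,0],"spin":0},{"offset":[0.014,0.0034,0],"spin":0},{"offset":[0.016,0.0038,0],"spin":0}]'; python3 -c "
from h import *
s=manip.read_state();print(s['eef_pos'],s['wrist_force'],s['moment'])"
```

```text
clock: 24.28
eef_pos: [518.6, -214.6, 91.3]
eef_rot: [3.13, 0.006, 0.236]
wrist_force: [1.1, 0.3, -1.1]
finger_gap: 21.5
[ 518.556741   -214.55503665   91.30985855] [ 1.05183675  0.32869768 -1.13350171] [ 0.0051177   0.15521214 -0.04603173]
```

```bash
python3 -m crank '[{"offset":[0.001,0.0002,0],"spin":0},{"offset":[0.002,0.0005,0],"spin":0},{"offset":[0.003,0.0007,0],"spin":0},{"offset":[0.004,0.001,0],"spin":0},{"offset":[0.005,0.0012,0],"spin":0},{"offset":[0.006,0.0014,0],"spin":0},{"offset":[0.007,0.0017,0],"spin":0},{"offset":[0.008,0.0019,0],"spin":0}]'; python3 -c "
from h import *
s=manip.read_state();print(s['eef_pos'],s['wrist_force'],s['moment'])"
```

```text
clock: 24.95
eef_pos: [524.8, -213.4, 91.1]
eef_rot: [3.13, 0.01, 0.236]
wrist_force: [-20.7, -7.7, 8.0]
finger_gap: 21.9
[ 524.7513237  -213.37448713   91.14672732] [-20.74119744  -7.6589065    8.01179738] [-1.41858137  4.0369974  -0.01406147]
```

```bash
python3 -m crank '[{"offset":[0.002,0.0005,0],"spin":0},{"offset":[0.003,0.0007,0],"spin":0},{"offset":[0.004,0.001,0],"spin":0},{"offset":[0.004,0.001,0],"spin":0},{"offset":[0.004,0.001,0],"spin":0},{"offset":[0.004,0.001,0],"spin":0},{"offset":[0.004,0.001,0],"spin":0},{"offset":[0.004,0.001,0],"spin":0}]' - 60; python3 -c "
from h import *
s=manip.read_state();print(s['eef_pos'],s['wrist_force'],s['moment'])"
```

```text
clock: 25.62
eef_pos: [525.0, -213.6, 91.0]
eef_rot: [3.132, 0.019, 0.235]
wrist_force: [-31.3, -6.7, 12.5]
finger_gap: 21.3
[ 524.99592065 -213.58811786   90.95418134] [-31.263237    -6.69259679  12.48942881] [-1.45079752  5.80736255  0.03160883]
```

The pin hit a hard stop: about 31 N with only 0.2 mm of further motion. I'll relax the push, release, and retreat up.

```bash
python3 -m crank '[{"offset":[-0.0005,0,0],"spin":0},{"offset":[-0.0005,0,0],"spin":0},{"offset":[-0.0005,0,0],"spin":0},{"offset":[-0.0005,0,0],"spin":0},{"offset":[-0.0005,0,0],"spin":0},{"offset":[-0.0005,0,0],"spin":0},{"offset":[-0.0005,0,0],"spin":0},{"offset":[-0.0005,0,0],"spin":0}]' - 20 && python3 -m crank '[{"offset":[0,0,0],"spin":0},{"offset":[0,0,0],"spin":0},{"offset":[0,0,0],"spin":0},{"offset":[0,0,0],"spin":0},{"offset":[0,0,0.01],"spin":0},{"offset":[0,0,0.03],"spin":0},{"offset":[0,0,0.06],"spin":0},{"offset":[0,0,0.09],"spin":0}]' 0.45 20 && python3 -m crank '[{"offset":[-0.01,0,0.02],"spin":0},{"offset":[-0.03,0.02,0.03],"spin":0},{"offset":[-0.06,0.05,0.04],"spin":0},{"offset":[-0.09,0.08,0.05],"spin":0},{"offset":[-0.11,0.11,0.06],"spin":0},{"offset":[-0.13,0.14,0.07],"spin":0},{"offset":[-0.14,0.17,0.08],"spin":0},{"offset":[-0.14,0.17,0.08],"spin":0}]'
cat > w.py <<'E'
from o import *
st=manip.read_state();print(st['eef_pos'])
s=shot('side','side9.png');t=shot('top','top9.png')
Q=np.array([655.7,-181.6,0]);sh=Rz(np.radians(13.5))
for p,nm in((s,'side'),(t,'top')):
    for n in('lock_pin','canister'):
        for r in manip.masks_of(p,n)[:1]:
            v,u=np.nonzero(r['mask']);print(nm,n,round(r['conf'],2),len(u),'cols',u.min(),u.max(),'rows',v.min(),v.max(),'centroid',u.mean(),v.mean())
    # brightness along the upper edge line of pin axis from -190 to -90 (seat frame), z=97+11 (side: outer face)
    g=cv2.cvtColor(p['pixels'],cv2.COLOR_RGB2GRAY).astype('f4')
    xs=np.arange(-184,-88,3)
    P=np.array([proj(p,Q+sh@[x,0,108]) for x in xs],np.float32)
    val=cv2.remap(g,P[:,:1].copy(),P[:,1:].copy(),cv2.INTER_LINEAR)[:,0]
    print(nm,[(int(x),int(q)) for x,q in zip(xs,val)])
E
python3 w.py
```

```text
clock: 26.28
eef_pos: [524.6, -213.6, 91.0]
eef_rot: [3.132, 0.019, 0.235]
wrist_force: [-0.4, 0.4, -0.2]
finger_gap: 21.7
clock: 26.95
eef_pos: [524.3, -213.4, 182.5]
eef_rot: [3.132, 0.02, 0.235]
wrist_force: [0.2, -0.7, 0.8]
finger_gap: 42.3
clock: 27.62
eef_pos: [383.2, -40.3, 265.5]
eef_rot: [3.131, 0.015, 0.238]
wrist_force: [-0.6, 0.5, -0.0]
finger_gap: 42.3
[383.19 -40.31 265.49]
side lock_pin 0.56 254 cols 281 303 rows 247 268 centroid 291.84645669291336 257.70866141732284
side canister 0.81 2133 cols 305 347 rows 181 253 centroid 327.58509142053447 220.85278949835913
side [(-184, 89), (-181, 57), (-178, 42), (-175, 36), (-172, 30), (-169, 38), (-166, 57), (-163, 67), (-160, 58), (-157, 41), (-154, 42), (-151, 17), (-148, 25), (-145, 22), (-142, 20), (-139, 20), (-136, 18), (-133, 22), (-130, 19), (-127, 21), (-124, 20), (-121, 20), (-118, 19), (-115, 21), (-112, 28), (-109, 66), (-106, 120), (-103, 92), (-100, 73), (-97, 74), (-94, 106), (-91, 151)]
top lock_pin 0.66 116 cols 320 328 rows 227 245 centroid 323.67241379310343 236.0948275862069
top canister 0.95 789 cols 303 335 rows 185 222 centroid 318.07731305449937 201.08871989860583
top [(-184, 140), (-181, 138), (-178, 129), (-175, 114), (-172, 106), (-169, 94), (-166, 75), (-163, 53), (-160, 31), (-157, 24), (-154, 22), (-151, 21), (-148, 20), (-145, 21), (-142, 23), (-139, 24), (-136, 24), (-133, 24), (-130, 23), (-127, 23), (-124, 25), (-121, 24), (-118, 24), (-115, 24), (-112, 33), (-109, 58), (-106, 94), (-103, 109), (-100, 122), (-97, 135), (-94, 150), (-91, 153)]
```

Run:
```python
from o import *
s=shot('side');t=shot('top')
Q=np.array([655.7,-181.6,0]);sh=Rz(np.radians(13.5))
for d in(0,-4,-8):
  print('shoulder',-100+d)
  for p,n in((s,'side'),(t,'top')):
    print(n,[proj(p,Q+sh@[-100+d,y,97+z]).round(1).tolist() for y,z in((-11,-11),(-11,11),(11,11),(11,-11),(-6,0))])
print('face corners side',[proj(s,Q+sh@[-100,y,z]).round(1).tolist() for y,z in((-23,66),(-23,114),(23,114),(23,66))])
print('face top',[proj(t,Q+sh@[-100,y,z]).round(1).tolist() for y,z in((-23,114),(23,114))])
for a,b,r in(('side5.png','side9.png',(236,266,286,318)),('top0.png','top9.png',(214,240,312,336))):
    for f in(a,b):
        g=cv2.imread('pics/'+f,0);print(f,'cols',r[2],'..');
        for v in range(r[0],r[1]):print(v,' '.join('%3d'%x for x in g[v,r[2]:r[3]]))
```

```text
shoulder -100
side [[303.6, 255.6], [303.7, 249.3], [297.9, 245.3], [297.9, 251.6], [302.3, 251.6]]
top [[324.3, 226.5], [324.9, 226.0], [319.2, 227.2], [318.6, 227.7], [323.3, 226.5]]
shoulder -104
side [[302.5, 256.3], [302.6, 250.0], [296.8, 246.0], [296.8, 252.3], [301.2, 252.2]]
top [[324.5, 227.5], [325.1, 227.0], [319.4, 228.2], [318.9, 228.8], [323.5, 227.5]]
shoulder -108
side [[301.4, 257.0], [301.4, 250.6], [295.7, 246.6], [295.7, 253.0], [300.1, 252.9]]
top [[324.7, 228.6], [325.4, 228.0], [319.7, 229.3], [319.1, 229.8], [323.8, 228.6]]
face corners side [[306.6, 263.5], [306.9, 249.7], [294.8, 241.4], [294.8, 255.1]]
face top [[328.2, 225.1], [316.2, 227.7]]
side5.png cols 286 ..
236 163 162 161 163 163 163 162 161 163 162 163 161 159 163 164 180 168 171 172 174 171 162 183 124 130  91  76  91  87  81  80  84
237 162 164 163 163 164 162 162 163 162 161 156 160 149 173 167 165 159 158 157 166 162 145 155 146 146 139  91  70  73  79  75  86
238 163 161 162 163 162 161 163 162 162 160 141 168 169 170 160 141 140 121 123 132 140 156 147 147 147 146 138  79  75  74  90  87
23
[... 12085 characters left out ...]

233 133 133 141 146 145 142 138 123  68  22  25  26  24  24  42  69  83  85  77  55  24  22  43  91
234 143 139 135 133 127 117 108  91  53  23  23  26  20  24  49  90 114 119 110  79  46  50  79 115
235 123 112 100  93  87  83  85  85  65  35  24  25  24  26  56 105 136 140 130 101  82  90 117 135
236  81  82  81  81  90 104 114 116  92  43  23  23  23  25  51 102 138 142 137 124 119 124 136 143
237  89 108 117 119 123 130 133 136 101  47  21  23  25  23  47  97 137 144 142 138 140 140 142 143
238 124 136 139 139 139 137 131 134 102  52  23  22  21  22  38  88 134 143 142 142 143 142 141 142
239 141 143 143 142 141 139 135 132 103  61  24  23  26  19  30  78 127 142 142 142 143 142 142 142
```

Run:
```python
from o import *
s=shot('side');t=shot('top')
C=np.array([461.5,-3.8,0]);w=np.radians(125.2)
for p,f in((t,'top0.png'),(s,'side5.png')):
    g=cv2.imread('pics/'+f,0).astype('f4')
    for y,z in((0,22),(0,17),(9,22),(-9,22)):
        xs=np.arange(-45,96,3);P=np.array([proj(p,C+Rz(w)@[x,y,z if x<32 else z-5]) for x in xs],np.float32)
        v=cv2.remap(g,P[:,:1].copy(),P[:,1:].copy(),cv2.INTER_LINEAR)[:,0]
        print(f,y,z,' '.join('%d:%d'%a for a in zip(xs,v)))
```

```text
top0.png 0 22 -45:126 -42:119 -39:118 -36:117 -33:114 -30:96 -27:67 -24:41 -21:27 -18:29 -15:30 -12:31 -9:32 -6:29 -3:30 0:30 3:29 6:30 9:30 12:30 15:30 18:30 21:30 24:32 27:47 30:79 33:104 36:113 39:116 42:119 45:118 48:119 51:120 54:118 57:116 60:114 63:114 66:114 69:113 72:116 75:121 78:121 81:126 84:132 87:136 90:138 93:139
top0.png 0 17 -45:125 -42:119 -39:118 -36:117 -33:114 -30:95 -27:66 -24:40 -21:27 -18:29 -15:30 -12:31 -9:32 -6:29 -3:30 0:30 3:30 6:30 9:30 12:30 15:30 18:31 21:30 24:32 27:47 30:77 33:103 36:112 39:116 42:119 45:118 48:119 51:120 54:118 57:116 60:114 63:113 66:113 69:112 72:116 75:120 78:121 81:125 84:131 87:136 90:138 93:139
top0.png 9 22 -45:125 -42:119 -39:119 -36:122 -33:123 -30:105 -27:75 -24:51 -21:40 -18:41 -15:42 -12:45 -9:47 -6:46 -3:50 0:48 3:51 6:52 9:52 12:56 15:52 18:52 21:56 24:66 27:82 30:100 33:116 36:130 39:133 42:133 45:131 48:131 51:134 54:134 57:134 60:132 63:133 66:134 69:134 72:137 75:137 78:139 81:139 84:139 87:139 90:138 93:138
top0.png -9 22 -45:138 -42:136 -39:133 -36:135 -33:131 -30:127 -27:113 -24:106 -21:100 -18:92 -15:93 -12:100
[... 778 characters left out ...]
0 69:95 72:98 75:107 78:117 81:149 84:168 87:172 90:171 93:171
side5.png 9 22 -45:100 -42:82 -39:58 -36:37 -33:24 -30:11 -27:8 -24:9 -21:10 -18:11 -15:8 -12:11 -9:10 -6:9 -3:7 0:8 3:8 6:7 9:11 12:10 15:9 18:8 21:9 24:9 27:11 30:47 33:59 36:68 39:72 42:78 45:83 48:79 51:74 54:77 57:77 60:85 63:85 66:89 69:116 72:163 75:168 78:170 81:172 84:172 87:172 90:172 93:172
side5.png -9 22 -45:116 -42:93 -39:93 -36:138 -33:158 -30:158 -27:151 -24:146 -21:114 -18:109 -15:131 -12:131 -9:89 -6:66 -3:56 0:50 3:52 6:79 9:79 12:72 15:81 18:92 21:69 24:60 27:74 30:89 33:26 36:73 39:122 42:151 45:164 48:168 51:169 54:166 57:167 60:169 63:167 66:166 69:167 72:168 75:169 78:170 81:172 84:173 87:171 90:172 93:172
```

```bash
python3 -c "
from cell import manip
print(manip.read_state()['clock'],manip.sign_off())"
```

```text
the job is handed in; nothing more can be done
28.1167 None
```

The canister is on the shaker plate between the studs with its lug in the bracket, and the lock pin is pushed home through both. I handed the job in at 28.1 s.

I swung the bail upright, gripped it and lifted the canister off the stand. I set it down with one light touch on a stud, let go, then picked up the pin and slid it in nose first.

**Last checks:**
- **Canister seating:** firm contact came at the expected plate height, at about 13 N. A picture after release showed the canister upright with its lug in the bracket.
- **Pin insertion:** forces stayed under about 2 N through the bracket and lug, then the pin met a hard stop. Pushing further to about 32 N moved it only 0.2 mm. After release the arm was clear and the wrist force was about zero.

**What disagreed:** my estimates of where the pin's shoulder ended up differ slightly. The robot's own position puts it about 1 mm short of the bracket face. The final pictures, measured by pixel values, put it roughly 3 mm short, assuming a light collar of about 4 mm in front of the black grip. Both are about as large as the calibration and pixel error, so I relied on the hard stop. I had used all 12 picture views, so I did not look at the finished pin by eye.

I did not re-measure the timer, lamp, beaker or marker afterwards. The planned paths stayed clear of them and I felt no unexpected contact.

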